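# Sort the bench leftovers into their trays

### The job

Clear the mixed handful off the bench by sorting it into the three wooden trays: each tray already holds one sample, and each loose thing belongs in the tray with its own kind - both bone nut blanks with the nut blank, the small bottle with the amber bottle, the eraser with the eraser. Set the nut blanks and the eraser flat on the tray floor and the bottle upright, nothing stacked or leaning on a rim, and never let the bottle tip over. Leave the blue tape roll and the round tin where they are.

Things in the scene. Friction and masses are not known exactly. Their poses are not given: they have to be found in the camera images.
- nut_a: loose bone nut blank: a plain cream-white bar 8.5 mm wide, 55 mm long, 10 mm high, 12 g, lying flat, one of two alike. Origin: centre of its underside, z up. Its long axis lies level, 0.227 rad clockwise (from above) of its own y axis.
- nut_b: loose bone nut blank: a plain cream-white bar 8.5 mm wide, 55 mm long, 10 mm high, 12 g, lying flat, one of two alike. Origin: centre of its underside, z up. Its long axis lies level, 0.227 rad clockwise (from above) of its own y axis.
- bottle: loose small closed pale dropper bottle with a black top, standing upright: round body 40 mm in diameter up to 72 mm high, cap about 19 mm in diameter from there to 93 mm, 90 g. Origin: centre of its underside, z up.
- eraser: loose white eraser in a blue sleeve, 18 mm wide, 45 mm long, 12 mm high, 20 g, lying flat. Origin: centre of its underside, z up. Its long axis lies level, 0.262 rad anticlockwise (from above) of its own y axis.
- tray_nuts: open dark wooden tray, fixed, one of three alike: outside 160 (x) x 130 (y) x 18 mm, walls 5 mm, floor top 5 mm above the bench. Origin: centre of its underside; x points away from the robot within 0.15 rad. Holds a fixed sample nut blank (8.5 x 55 x 10 mm) centred at x = +50 mm on its floor, long axis along y; the rest of the floor (x from -75 to +45 mm, y from -60 to +60 mm) is free.
- tray_bottle: open dark wooden tray, fixed, one of three alike: outside 160 (x) x 130 (y) x 18 mm, walls 5 mm, floor top 5 mm above the bench. Origin: centre of its underside; x points away from the robot within 0.15 rad. Holds a fixed sample amber bottle (46 mm in diameter, 106 mm tall) standing centred at x = +45 mm on its floor; the near part (x from -75 to +20 mm) is free.
- tray_eraser: open dark wooden tray, fixed, one of three alike: outside 160 (x) x 130 (y) x 18 mm, walls 5 mm, floor top 5 mm above the bench. Origin: centre of its underside; x points away from the robot within 0.15 rad. Holds a fixed sample eraser (18 x 45 x 12 mm) centred at x = +50 mm on its floor, long axis along y; the rest of the floor (x from -75 to +40 mm, y from -60 to +60 mm) is free.
- tape_roll: bystander: loose roll of blue tape lying flat, 101 mm in diameter, 24 mm high. Origin: centre of its underside. To be left alone.
- tin: bystander: loose round green and white tin, 77 mm in diameter, 32 mm high. Origin: centre of its underside. To be left alone.
- chest_front (a point): obstacle, never moves: top front edge, at mid-width, of the fixed wooden drawer chest behind the trays, at the tips of its knobs. The chest is 350 mm wide (y), reaches 330 mm away from the robot and 195 mm up, with papers on it to 290 mm: keep the gripper in front of it. A guitar neck lies over the bench farther right, at y below -0.28 m, 90 mm up.

How it is judged:
By the outcome, as a careful person would: the job done as asked, in the order asked, and still so for the second after the job is handed in, with the robot touching nothing.
It also fails if it takes over 104 s, if anything falls off the work surface, if the arm or the gripper's body presses on something with over 40 N, if the wrist force passes 120 N, or if a joint passes its speed limit or range.

### The arm

A 6-joint arm with a two-finger parallel gripper is mounted at the origin on a cart in front of the work surface, level with it; the furniture and walls round the work are solid. World frame = base frame: x ahead of the robot, y to its left, z up, the work surface at z = 0. Lengths are in m, angles in rad, forces in N, time in s.
With the tool pointing down it reaches from about 0.325 to 0.85 m from the base axis. Payload 4.4 kg.
Tool frame: the origin (TCP) lies midway between the tips of the shut fingers; the grasp point (between the pads) lies 19 mm behind it; z points along the fingers, y is the line along which they close (so a half turn about z gives the same grasp; the last joint's range is limited). The gripper opens to 94 mm and grips with 3 to 60 N. Pads are 16 mm wide; open, the fingers measure 119 mm over their backs; the gripper's body (75 mm by 177 mm) begins 78 mm behind the grasp point.
Start: joints at [1.052, 0.207, 1.542, -0, 1.393, -0.15], TCP at [0.207, 0.537, 0.171] pointing down, gripper open.
Joint ranges: [-2.73, 2.73], [-0.86, 2.22], [0.23, 2.46], [-1.11, 4.25], [0.08, 2.63], [-2.82, 2.82]. Speed limits (rad/s): [2.79, 2.79, 3.14, 3.14, 3.14, 3.14].

### API

Orientations are given as a 3x3 rotation matrix whose columns are the frame's x, y, z axes.
In Python, from workcell import status, vision, env gives the robot as it stands.
- The arm moves only by the tool servo_tool, never from a script. Its argument "series" is a list of rows, each a list of 7 numbers: the shift along the world's x, y, z in m, then the turn, a rotation vector about the world's x, y, z in degrees, then the finger opening in m, from 0 to 0.094. A call has 1 to 20 rows; each row shifts and turns the commanded pose from where the row before left it; what a row does not reach is not made up. A row lasts 1/12 s, in which the tool goes at most 41.7 mm and 7.16 degrees, less where a joint would pass 70% of its speed; a pose out of reach is approached as far as the arm can. A call is refused whole if a number of a shift passes 0.0417 or a number of a turn 7.16, either way. A call with a gripper value outside its range is refused whole. The fingers move at their own pace and stop on an object; "grip_force" is the grip in N (left out, the last holds). Time passes only in rows, so rows that do not move let the fingers close. It gives the time, the measured TCP pose, the force, the opening and the grip force at its end, in the units of the state.
- status.get_obs(): the state, without advancing time (a new reading comes with each control period).
- vision.grab_frame(name): name is "scene" or "top" or "wrist"; returns (picture, depth): 420x560x3 uint8, blue, green, red; 420x560 float32, m along the optical axis (not along the pixel's ray), 0 where there is no reading.
- vision.camera_params(name): a dict with "fov_y" (degrees; the focal length in pixels is half the picture's height over the tangent of half this angle, whatever the lens; pixels are square), "cx", "cy" (the principal point, pixels), "pose" (4x4, takes a point from camera to world coordinates). Camera axes: x right, y up, looking along -z (the intrinsics and any distortion apply to the point x, -y, -z); pixel columns grow to the right and rows downward; lengths in m; the calibration is good to about 2 mm. A picture is of the moment at which its call begins: read the wrist's pose just before it. camera_params takes no time and is no camera call; for the wrist camera it gives the pose at the moment of the call.
- env.sign_off(): hands the job in; it is judged then, once.
Trained networks look in the newest picture that a camera, given by its name, has taken for a name from the list of things; names that differ only in an ending like _2 or _b are one class to them, and where a whole thing is asked for, a point or a joint stands for the part that bears it (a point fixed in the world has none). Each returns a list of dicts, best first, with "conf" (0 to 1); they miss things now and then, are a little off and sometimes report something else, mostly with a low value. They report only what shows in the picture. A call takes as long as a camera call.
- vision.boxes_of(camera, thing): "at" ([row, column] in pixels, amid what is visible of it).
- vision.outline_of(camera, thing): "mask" (420x560 bool, what is visible of it) and "at" ([row, column] in pixels, amid what is visible of it).
The state is a dict: "t": time; "joint_pos": joint angles; "joint_vel": joint speeds; "joint_efforts": joint torques, N m; "position": TCP position; "tcp_rot": TCP orientation; "wrist_force": force on the tool from outside, world axes, zero at the start; "moment": the same for the moment, N m; "opening": finger opening in m; "grasp_force": force on a finger pad.
Only numpy, scipy, OpenCV 4.12 (cv2) and the standard library are available. Lean on these libraries where they do the work, as an engineer would, in place of code of your own. Each camera call takes 0.05 s, during which the arm holds its last target. There are 200 camera calls.

## Working session

There is one attempt and no reset: what is moved stays moved. The work goes in short steps, Python scripts to look and compute and a tool call to move; the robot and the scene stay as the last step left them, time stands still between calls to the robot, and variables do not carry over. Pictures are saved under pics/ and viewed, at most 14 in all, crops included, and the job is handed in when it is done.

Besides the shell and the picture viewer there is one more tool, called after "Request:" as a command line: name --pt "numbers of a row" for each row, then --argument value for the rest. servo_tool: Moves the arm, as the interface text tells. Its arguments: {"type":"object","properties":{"series":{"type":"array","items":{"type":"array","items":{"type":"number"}}},"grip_force":{"type":"number"}},"required":["series"]}

```bash
ls; mkdir -p pics; cat > h.py <<'E'
import numpy as np, cv2
from workcell import status, vision, env
def deproj(cam, P, depth, rc):
    rc=np.atleast_2d(rc); H=depth.shape[0]
    f=H/2/np.tan(np.radians(P["fov_y"])/2)
    d=depth[rc[:,0].astype(int),rc[:,1].astype(int)]
    p=np.stack([(rc[:,1]-P["cx"])/f*d,-(rc[:,0]-P["cy"])/f*d,-d,np.ones(len(d))])
    return (P["pose"]@p)[:3].T[d>0]
E
python3 - <<'E'
from h import *
for c in ["scene","top"]:
    P=vision.camera_params(c); im,d=vision.grab_frame(c); cv2.imwrite(f"pics/{c}0.png",im)
    print(c,{k:(np.round(v,3).tolist() if k=="pose" else v) for k,v in P.items()})
    for n in ["nut_a","bottle","eraser","tray_nuts","tray_bottle","tray_eraser","tape_roll","tin"]:
        for o in vision.outline_of(c,n)[:4]:
            m=o["mask"]; X=deproj(c,P,d,np.argwhere(m))
            if len(X)<5: continue
            z=np.percentile(X[:,2],90); T=X[X[:,2]>z-.006]
            r=cv2.minAreaRect((T[:,:2]*1000).astype(np.float32))
            print(n,round(o["conf"],2),np.round(o["at"]),m.sum(),"med",np.round(np.median(X,0),3),"ztop",round(z,3),"rect",np.round(r[0],0),np.round(r[1],0),round(r[2],1))
print(status.get_obs())
E
```

```text
pics
scene {'fov_y': 48.41228379965842, 'cx': 280.2663613448432, 'cy': 208.86752765861027, 'pose': [[0.822, 0.372, -0.432, 0.094], [-0.57, 0.564, -0.597, -0.6], [0.022, 0.737, 0.676, 0.854], [0.0, 0.0, 0.0, 1.0]]}
nut_a 0.44 [331. 288.] 165 med [ 0.433 -0.17   0.008] ztop 0.011 rect [ 433. -169.] [11. 55.] 79.6
bottle 0.61 [306. 368.] 543 med [ 0.589 -0.231  0.051] ztop 0.078 rect [ 597. -224.] [16. 16.] 62.1
eraser 0.52 [247. 219.] 164 med [0.429 0.126 0.011] ztop 0.014 rect [430. 131.] [23. 46.] 88.4
tray_nuts 0.59 [184. 238.] 1947 med [0.597 0.308 0.006] ztop 0.017 rect [599. 309.] [137. 163.] 89.3
tray_bottle 0.94 [267. 304.] 3434 med [ 0.565 -0.054  0.007] ztop 0.054 rect [603. -50.] [35. 45.] 41.0
tray_eraser 0.86 [218. 267.] 2399 med [0.588 0.137 0.006] ztop 0.017 rect [590. 138.] [164. 132.] 9.7
tape_roll 0.88 [180. 302.] 578 med [0.735 0.195 0.02 ] ztop 0.025 rect [741. 194.] [103.  82.] 48.7
tin 0.71 [289. 234.] 1008 med [ 0.385 -0.024  0.031] ztop 0.033 rect [389. -17.] [76. 75.] 58.7
top {'fov_y': 45.35013287380838, 'cx': 281.1902079186559, 'cy': 210.96045594669602, 'pose
[... 1435 characters left out ...]
3815e-01]), 'joint_vel': array([-2.87561247e-03, -2.41339039e-04, -8.65081835e-05,  1.00139655e-03,
       -2.32147143e-03, -2.34490077e-03]), 'joint_efforts': array([-7.81995659e-04, -3.70871150e+01, -2.81766826e+01,  6.98431931e-02,
        2.71856796e-02, -1.86345284e-05]), 'position': array([0.20675665, 0.53654046, 0.17065306]), 'tcp_rot': array([[-9.33126494e-01,  3.59548252e-01, -2.37642901e-07],
       [ 3.59548252e-01,  9.33126494e-01, -1.93831202e-05],
       [-6.74741609e-06, -1.81723471e-05, -1.00000000e+00]]), 'wrist_force': array([ 0.08377209,  0.01369036, -0.36786395]), 'moment': array([ 0.02594485,  0.00734614, -0.03171073]), 'grasp_force': 0.0, 'opening': 0.09379201591001092}
```

```bash
python3 - <<'E'
import cv2
i=cv2.imread("pics/top0.png"); cv2.imwrite("pics/top0c.png",cv2.resize(i[90:350,110:460],(800,594),interpolation=cv2.INTER_CUBIC))
E
```

```text
(no output)
```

View pics/top0c.png

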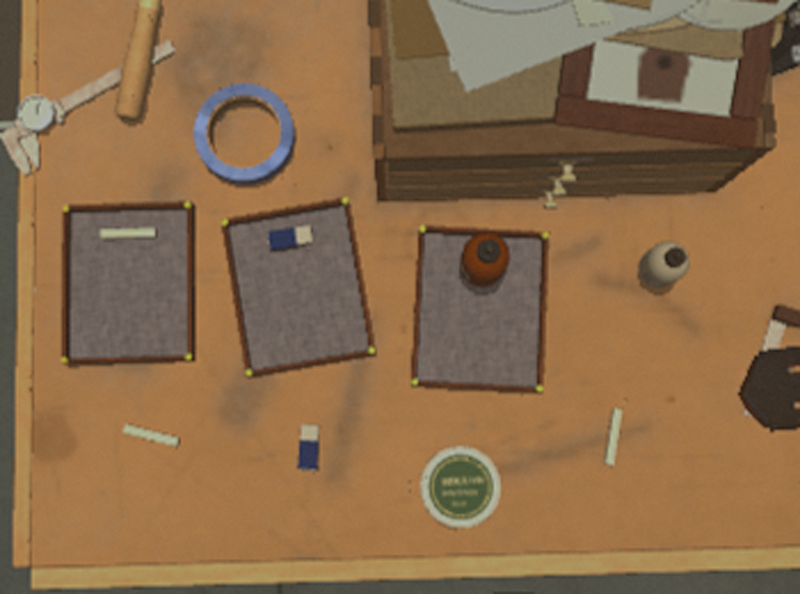

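View pics/scene0.png

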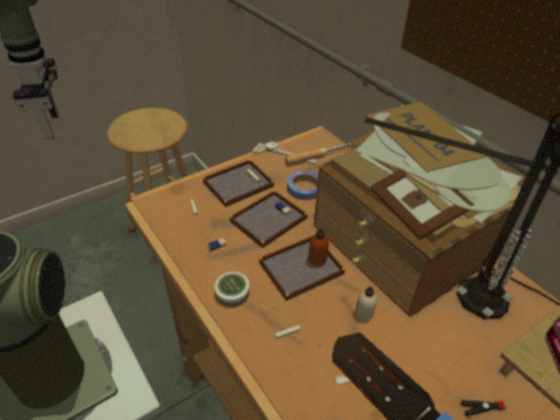

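```bash
python3 - <<'E'
from h import *
A=[]
for c in ["scene","top"]:
    P=vision.camera_params(c); im,d=vision.grab_frame(c)
    X=deproj(c,P,d,np.argwhere(d>0)); A.append(X)
X=np.vstack(A)
for y in np.arange(-.36,.2,.04):
    Y=X[(abs(X[:,1]-y)<.02)&(X[:,0]>.3)&(X[:,0]<.9)]
    c=Y[(Y[:,2]>.14)]; g=Y[(Y[:,2]>.03)&(Y[:,0]<.66)]
    print(round(y,2),"chest x",c[:,0].min().round(3) if len(c) else None,"low:",(g.min(0).round(3),g.max(0).round(3)) if len(g) else None)
E
```

```text
-0.36 chest x 0.813 low: (array([ 0.376, -0.38 ,  0.03 ]), array([ 0.518, -0.34 ,  0.107]))
-0.32 chest x 0.797 low: (array([ 0.435, -0.34 ,  0.069]), array([ 0.514, -0.3  ,  0.106]))
-0.28 chest x 0.673 low: (array([ 0.434, -0.3  ,  0.07 ]), array([ 0.51 , -0.273,  0.103]))
-0.24 chest x 0.666 low: (array([ 0.578, -0.243,  0.031]), array([ 0.618, -0.22 ,  0.095]))
-0.2 chest x 0.669 low: (array([ 0.579, -0.22 ,  0.03 ]), array([ 0.618, -0.201,  0.093]))
-0.16 chest x 0.674 low: None
-0.12 chest x 0.658 low: (array([ 0.658, -0.12 ,  0.03 ]), array([ 0.66 , -0.106,  0.158]))
-0.08 chest x 0.673 low: (array([ 0.588, -0.07 ,  0.03 ]), array([ 0.625, -0.06 ,  0.081]))
-0.04 chest x 0.674 low: (array([ 0.352, -0.06 ,  0.03 ]), array([ 0.631, -0.02 ,  0.114]))
-0.0 chest x 0.673 low: (array([ 0.351, -0.02 ,  0.03 ]), array([0.427, 0.02 , 0.038]))
0.04 chest x 0.674 low: (array([0.374, 0.02 , 0.03 ]), array([0.404, 0.024, 0.037]))
0.08 chest x 0.824 low: None
0.12 chest x None low: None
0.16 chest x None low: None
0.2 chest x None low: None
```

Request:
servo_tool --pt "0.02 -0.0207 -0.006 0 0 -7.1 0.04" --pt "0.02 -0.0207 -0.006 0 0 -7.1 0.04" --pt "0.02 -0.0207 -0.006 0 0 -7.1 0.04" --pt "0.02 -0.0207 -0.006 0 0 -7.1 0.04" --pt "0.02 -0.0207 -0.006 0 0 -7.1 0.04" --pt "0.02 -0.0207 -0.006 0 0 -7.1 0.04" --pt "0.02 -0.0207 -0.006 0 0 -7.1 0.04" --pt "0.02 -0.0207 -0.006 0 0 -7.1 0.04" --pt "0.02 -0.0207 -0.006 0 0 -7.1 0.04" --pt "0.02 -0.0207 -0.006 0 0 -7.1 0.04" --pt "0.02 -0.0207 -0.006 0 0 -7.1 0.04" --pt "0.02 -0.0207 -0.006 0 0 -7.1 0.04" --pt "0 0 0 0 0 0 0.04" --pt "0 0 0 0 0 0 0.04" --pt "0 0 0 0 0 0 0.04" --grip_force 15

```text
t: 2.25
position: [0.4465, 0.2884, 0.0987]
tcp_rot: [[0.279, 0.96, -0.001], [0.96, -0.279, 0.0], [0.0, -0.001, -1.0]]
wrist_force: [-0.2, -0.4, 0.7]
opening: 0.0399
grasp_force: 0.0
```

```bash
python3 - <<'E'
from h import *
s=status.get_obs();P=vision.camera_params("wrist"); im,d=vision.grab_frame("wrist"); cv2.imwrite("pics/w1.png",im)
print(s["position"],np.degrees(np.arctan2(s["tcp_rot"][1,1],s["tcp_rot"][0,1])),s["opening"])
for o in vision.outline_of("wrist","nut_a")[:3]:
    X=deproj("wrist",P,d,np.argwhere(o["mask"])); z=np.median(X[:,2]); T=X[abs(X[:,2]-z)<.003]
    print(o["conf"],o["at"],z,cv2.minAreaRect((T[:,:2]*1000).astype(np.float32)))
E
```

```text
[0.44645879 0.28841928 0.09868761] -16.22678555904631 0.0399085425855911
0.77 [206.2, 281.2] 0.009676568011186049 ((448.78253173828125, 288.8321533203125), (54.81569290161133, 7.901437282562256), 73.64328002929688)
```

View pics/w1.png

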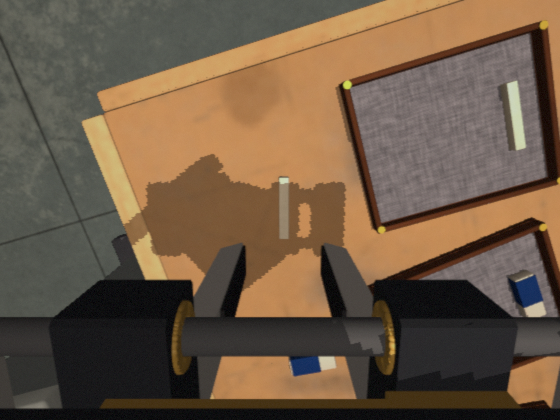

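The wrist view shows the blank at about (206, 283), lined up between the open fingers. I'll go down, grip and lift.

Request:
servo_tool --pt "0.002 0 -0.03 0 0 0 0.04" --pt "0 0 -0.03 0 0 0 0.04" --pt "0 0 -0.02 0 0 0 0.04" --pt "0 0 -0.01 0 0 0 0.04" --pt "0 0 -0.0047 0 0 0 0.04" --pt "0 0 0 0 0 0 0" --pt "0 0 0 0 0 0 0" --pt "0 0 0 0 0 0 0" --pt "0 0 0 0 0 0 0" --pt "0 0 0 0 0 0 0" --pt "0 0 0 0 0 0 0" --pt "0 0 0.02 0 0 0 0" --pt "0 0 0.03 0 0 0 0" --pt "0 0 0 0 0 0 0"

```text
t: 3.52
position: [0.4532, 0.2901, 0.0594]
tcp_rot: [[0.28, 0.96, 0.009], [0.96, -0.28, 0.004], [0.007, 0.008, -1.0]]
wrist_force: [1.6, 1.0, 0.8]
opening: 0.0009
grasp_force: 0.0
```

```bash
cat > n.py <<'E'
from h import *
import sys
def look(name,thing,cam="wrist"):
    s=status.get_obs();P=vision.camera_params(cam); im,d=vision.grab_frame(cam); cv2.imwrite(f"pics/{name}.png",im)
    print(s["position"].round(4),np.degrees(np.arctan2(s["tcp_rot"][1,1],s["tcp_rot"][0,1])).round(1),s["opening"].round(4),s["wrist_force"].round(1))
    for o in vision.outline_of(cam,thing)[:3]:
        X=deproj(cam,P,d,np.argwhere(o["mask"])); z=np.percentile(X[:,2],80); T=X[abs(X[:,2]-z)<.004]
        r=cv2.minAreaRect((T[:,:2]*1000).astype(np.float32))
        print(o["conf"],np.round(o["at"]),"z",z.round(4),np.round(r[0],1),np.round(r[1],1),round(r[2],1))
if __name__=="__main__": look(*sys.argv[1:])
E
python3 n.py w2 nut_a; python3 n.py t2 nut_a top
```

```text
Traceback (most recent call last):
  File "n.py", line 10, in <module>
    if __name__=="__main__": look(*sys.argv[1:])
                             ~~~~^^^^^^^^^^^^^^^
  File "n.py", line 5, in look
    print(s["position"].round(4),np.degrees(np.arctan2(s["tcp_rot"][1,1],s["tcp_rot"][0,1])).round(1),s["opening"].round(4),s["wrist_force"].round(1))
                                                                                                      ^^^^^^^^^^^^^^^^^^
AttributeError: 'float' object has no attribute 'round'
Traceback (most recent call last):
  File "n.py", line 10, in <module>
    if __name__=="__main__": look(*sys.argv[1:])
                             ~~~~^^^^^^^^^^^^^^^
  File "n.py", line 5, in look
    print(s["position"].round(4),np.degrees(np.arctan2(s["tcp_rot"][1,1],s["tcp_rot"][0,1])).round(1),s["opening"].round(4),s["wrist_force"].round(1))
                                                                                                      ^^^^^^^^^^^^^^^^^^
AttributeError: 'float' object has no attribute 'round'
```

View pics/w2.png

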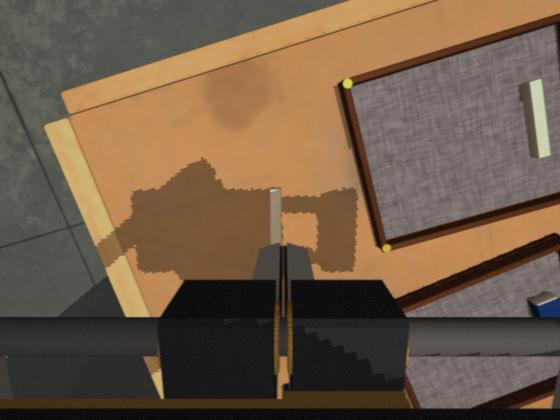

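```bash
sed -i 's/s\["opening"\].round(4)/round(s["opening"],4)/' n.py
python3 n.py w2 nut_a; python3 n.py t2 nut_a top
```

```text
[0.4503 0.2887 0.0556] -16.3 0.0007 [-0.   0.2 -0.3]
0.6 [212. 276.] z 0.0103 [449.7 293.9] [44.8  7.7] 73.7
[0.4481 0.2878 0.0533] -16.3 0.0003 [ 0.3  0.6 -1.1]
0.62 [283. 375.] z 0.0116 [ 433.6 -166.8] [ 9.1 53.6] 77.1
0.61 [300. 313.] z 0.0337 [389.4 -12.8] [74.4 74.7] 73.7
0.49 [136. 207.] z 0.0256 [748. 191.] [ 98.7 100. ] 70.2
```

Request:
servo_tool --pt "0 0 0 0 0 0 0.03" --pt "0 0 0 0 0 0 0.03" --pt "0 0 0 0 0 0 0.03" --pt "0 0 0 0 0 0 0.03" --pt "0 0 0 0 0 0 0.03" --pt "0 0.001 0 0 0 0 0.03" --pt "0.001 0 -0.02 0 0 0 0.03" --pt "0 0 -0.015 0 0 0 0.03" --pt "0 0 -0.01 0 0 0 0.03" --pt "0 0 -0.005 0 0 0 0.03" --pt "0 0 0 0 0 0 0.02" --pt "0 0 0 0 0 0 0.02" --pt "0 0 0 0 0 0 0.02"

```text
t: 4.9
position: [0.4506, 0.2895, 0.0048]
tcp_rot: [[0.28, 0.96, 0.001], [0.96, -0.28, 0.001], [0.001, 0.001, -1.0]]
wrist_force: [0.6, 0.4, 1.0]
opening: 0.0201
grasp_force: 0.0
```

Request:
servo_tool --pt "0 0 0 0 0 0 0" --pt "0 0 0 0 0 0 0" --pt "0 0 0 0 0 0 0" --pt "0 0 0 0 0 0 0" --pt "0 0 0 0 0 0 0" --pt "0 0 0 0 0 0 0"

```text
t: 5.4
position: [0.4498, 0.2891, 0.004]
tcp_rot: [[0.28, 0.96, 0.0], [0.96, -0.28, 0.0], [0.0, 0.0, -1.0]]
wrist_force: [-0.5, 0.1, -0.7]
opening: 0.0003
grasp_force: 0.0
```

```bash
python3 n.py w3 nut_a;python3 n.py s3 nut_a scene; python3 - <<'E'
import cv2,numpy as np
a=cv2.imread("pics/w3.png"); b=cv2.imread("pics/s3.png")[170:240,150:250]
cv2.imwrite("pics/m3.png",np.hstack([a[60:420,160:400],cv2.resize(b,(514,360),interpolation=cv2.INTER_CUBIC)]))
E
```

```text
[0.4498 0.2891 0.004 ] -16.3 0.0003 [-0.5  0.1 -0.7]
0.72 [221. 277.] z 0.0102 [452.2 301.5] [28.7  8. ] 73.7
[0.4497 0.2891 0.0039] -16.3 0.0002 [-0.8 -0.6  0.5]
0.52 [205. 192.] z 0.0119 [446.2 284.5] [51.3  8.1] 74.0
0.49 [331. 286.] z 0.0104 [ 432.7 -169.6] [10.7 54.4] 75.0
```

View pics/m3.png

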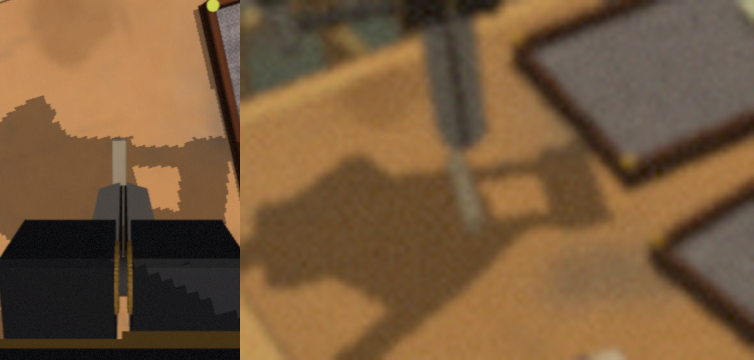

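```bash
python3 - <<'E'
from h import *
for c,rows,col in [("scene",range(184,212,2),191),("wrist",range(200,300,8),285),("wrist",range(200,300,8),265)]:
    P=vision.camera_params(c); im,d=vision.grab_frame(c)
    for r in rows: print(c,r,col,im[r,col],deproj(c,P,d,[[r,col]]).round(4))
E
```

```text
scene 184 191 [50 57 64] [[0.447  0.2828 0.0865]]
scene 186 191 [57 68 74] [[0.4448 0.2792 0.0834]]
scene 188 191 [57 66 74] [[0.4438 0.2786 0.0776]]
scene 190 191 [56 69 74] [[0.4426 0.2775 0.0722]]
scene 192 191 [59 70 79] [[0.4423 0.2786 0.0648]]
scene 194 191 [61 76 81] [[0.4435 0.2836 0.0538]]
scene 196 191 [70 79 90] [[0.4412 0.2798 0.0507]]
scene 198 191 [ 69  89 106] [[0.4409 0.2809 0.0431]]
scene 200 191 [ 79 108 127] [[0.4512 0.3091 0.0104]]
scene 202 191 [ 74 103 120] [[0.4482 0.3035 0.0087]]
scene 204 191 [ 64  93 114] [[ 0.4487  0.3071 -0.0015]]
scene 206 191 [ 58  86 111] [[0.444  0.2971 0.0011]]
scene 208 191 [ 53  81 105] [[ 4.408e-01  2.911e-01 -1.000e-04]]
scene 210 191 [ 47  78 108] [[0.4362 0.2813 0.0025]]
wrist 200 285 [ 81 100 113] [[0.4599 0.3139 0.0089]]
wrist 208 285 [101 124 142] [[0.4586 0.3093 0.0095]]
wrist 216 285 [101 124 141] [[0.4572 0.3044 0.009 ]]
wrist 224 285 [ 99 121 139] [[0.4558 0.2998 0.0096]]
wrist 232 285 [101 125 141] [[0.4544 0.2948 0.0092]]
wrist 240 285 [ 99 121 138] [[0.453  0.29   0.0097]]
wrist 248 285 [16 18 20] [[0.4546 0.2962 0.043
[... 301 characters left out ...]
]]
wrist 200 265 [ 56  87 120] [[ 0.4474  0.3155 -0.0011]]
wrist 208 265 [ 53  83 117] [[0.4461 0.3109 0.0006]]
wrist 216 265 [ 56  86 119] [[ 0.4444  0.3057 -0.0009]]
wrist 224 265 [ 58  89 125] [[ 4.429e-01  3.008e-01 -3.000e-04]]
wrist 232 265 [ 53  85 119] [[0.4415 0.296  0.0007]]
wrist 240 265 [ 53  85 120] [[ 4.399e-01  2.907e-01 -1.000e-04]]
wrist 248 265 [65 70 76] [[0.4452 0.3003 0.0475]]
wrist 256 265 [65 70 74] [[0.4459 0.3004 0.0602]]
wrist 264 265 [66 71 77] [[0.4462 0.2997 0.0689]]
wrist 272 265 [67 72 75] [[0.4467 0.2998 0.0785]]
wrist 280 265 [26 24 25] [[0.4565 0.3217 0.1407]]
wrist 288 265 [18 15 11] [[0.4569 0.3221 0.1461]]
wrist 296 265 [12 11  8] [[0.457  0.3219 0.1496]]
```

```bash
python3 - <<'E'
from h import *
for c,sl in [("wrist",(slice(236,275),slice(255,310))),("scene",(slice(180,204),slice(180,205)))]:
    P=vision.camera_params(c); im,d=vision.grab_frame(c)
    m=np.zeros(d.shape,bool); m[sl]=1
    X=deproj(c,P,d,np.argwhere(m)); X=X[(X[:,2]>.02)&(X[:,2]<.06)]
    print(c,len(X),np.sort(X[:,2])[:12].round(4))
print(status.get_obs()["position"])
E
```

```text
wrist 596 [0.0387 0.039  0.0392 0.0392 0.0396 0.0396 0.0397 0.0399 0.0401 0.0401
 0.0401 0.0403]
scene 54 [0.0375 0.0389 0.04   0.0417 0.0419 0.042  0.0429 0.0432 0.0442 0.0446
 0.0447 0.0447]
[0.44972898 0.28912433 0.00392246]
```

The finger tips actually sit about 35 mm above the reported TCP, as both cameras show, so I have to allow for that. I'll open, go down part way and check.

Request:
servo_tool --pt "0 0 0 0 0 0 0.03" --pt "0 0 0 0 0 0 0.03" --pt "0 0 0 0 0 0 0.03" --pt "0 0 0 0 0 0 0.03" --pt "0 0 0 0 0 0 0.03" --pt "0 0 -0.01 0 0 0 0.03" --pt "0 0 -0.01 0 0 0 0.03" --pt "0 0 -0.005 0 0 0 0.03" --pt "0 0 0 0 0 0 0.03" --pt "0 0 0 0 0 0 0.03" --pt "0 0 0 0 0 0 0.03" --pt "0 0 0 0 0 0 0.03"

```text
t: 6.85
position: [0.4501, 0.2893, -0.0208]
tcp_rot: [[0.28, 0.96, 0.001], [0.96, -0.28, 0.0], [0.0, 0.0, -1.0]]
wrist_force: [-0.4, -0.3, -0.2]
opening: 0.0302
grasp_force: 0.0
```

```bash
cat > tip.py <<'E'
from h import *
s=status.get_obs()
P=vision.camera_params("wrist"); im,d=vision.grab_frame("wrist"); cv2.imwrite("pics/tip.png",im)
H=np.argwhere(np.ones(d.shape,bool)); H=H[d[H[:,0],H[:,1]]>0]; X=deproj("wrist",P,d,H)
rel=(X-s["position"])@s["tcp_rot"]
for sg in (-1,1):
    m=(rel[:,1]*sg>.004)&(rel[:,1]*sg<.035)&(abs(rel[:,0])<.03)&(rel[:,2]<-.028)&(rel[:,2]>-.07)
    Z=X[m]; print(sg,m.sum(),np.sort(Z[:,2])[:8].round(4),"y rel inner",np.sort(abs(rel[m][:,1]))[:4].round(4),"x",np.median(rel[m][:,0]).round(4))
print(s["position"],s["wrist_force"].round(1),s["opening"])
E
python3 tip.py
```

```text
-1 1069 [0.0075 0.0078 0.0079 0.0079 0.0079 0.008  0.008  0.008 ] y rel inner [0.0041 0.0042 0.0042 0.0042] x 0.0092
1 808 [0.0145 0.0148 0.0149 0.0149 0.015  0.0152 0.0152 0.0153] y rel inner [0.0162 0.0163 0.0163 0.0163] x 0.0093
[ 0.4500791   0.2892915  -0.02080952] [-0.4 -0.3 -0.2] 0.030235137942001757
```

Request:
servo_tool --pt "0 0 -0.006 0 0 0 0.03" --pt "0 0 -0.005 0 0 0 0.03" --pt "0 0 0 0 0 0 0.03" --pt "0 0 0 0 0 0 0" --pt "0 0 0 0 0 0 0" --pt "0 0 0 0 0 0 0" --pt "0 0 0 0 0 0 0" --pt "0 0 0 0 0 0 0" --pt "0 0 0 0 0 0 0" --pt "0 0 0 0 0 0 0"

```text
t: 7.73
position: [0.4499, 0.2892, -0.0319]
tcp_rot: [[0.28, 0.96, 0.0], [0.96, -0.28, 0.0], [0.0, 0.0, -1.0]]
wrist_force: [0.3, -1.0, 0.3]
opening: 0.0083
grasp_force: 15.0
```

Request:
servo_tool --pt "0 0 0.02 0 0 0 0" --pt "0 0 0.025 0 0 0 0" --pt "0 0 0.025 0 0 0 0" --pt "0.02 0.003 0 0 0 3.3 0" --pt "0.03 0.004 0 0 0 3 0" --pt "0.03 0.004 0 0 0 3 0" --pt "0.03 0.004 0 0 0 3 0" --pt "0.03 0.004 0 0 0 2 0" --pt "0.02 0.003 0 0 0 2 0" --pt "0 0 0 0 0 0 0" --pt "0 0 -0.025 0 0 0 0" --pt "0 0 -0.02 0 0 0 0" --pt "0 0 -0.01 0 0 0 0" --pt "0 0 0 0 0 0 0" --pt "0 0 0 0 0 0 0" --pt "0 0 0 0 0 0 0"

```text
t: 9.07
position: [0.6103, 0.3116, -0.0157]
tcp_rot: [[-0.001, 1.0, 0.002], [1.0, 0.001, 0.001], [0.001, 0.002, -1.0]]
wrist_force: [-0.1, -0.1, 1.1]
opening: 0.0081
grasp_force: 15.0
```

Request:
servo_tool --pt "0 0 -0.006 0 0 0 0" --pt "0 0 -0.0035 0 0 0 0" --pt "0 0 0 0 0 0 0" --pt "0 0 0 0 0 0 0" --pt "0 0 0 0 0 0 0.02" --pt "0 0 0 0 0 0 0.02" --pt "0 0 0 0 0 0 0.02" --pt "0 0 0 0 0 0 0.02" --pt "0 0 0.01 0 0 0 0.02" --pt "0 0 0.03 0 0 0 0.03" --pt "0 0 0.03 0 0 0 0.03" --pt "0 0 0.02 0 0 0 0.03" --pt "0 0 0 0 0 0 0.03"

```text
t: 10.15
position: [0.6146, 0.313, 0.0711]
tcp_rot: [[-0.001, 1.0, 0.012], [1.0, 0.001, 0.004], [0.004, 0.012, -1.0]]
wrist_force: [0.5, 0.3, 1.1]
opening: 0.0298
grasp_force: 0.0
```

```bash
python3 n.py w4 nut_a; python3 n.py t4 nut_a top
```

```text
[0.6146 0.313  0.0711] 0.0 0.0298 [0.5 0.3 1.1]
0.72 [220. 274.] z 0.0154 [610.6 310.3] [54.2  8. ] 90.0
[0.6108 0.3115 0.0653] 0.0 0.0304 [-0.2  0.7  0.5]
0.55 [281. 376.] z 0.0119 [ 433.8 -166.5] [ 7.3 50.4] 77.7
0.54 [208. 169.] z 0.0165 [609.2 302.8] [36.6  7.8] 88.7
```

View pics/w4.png

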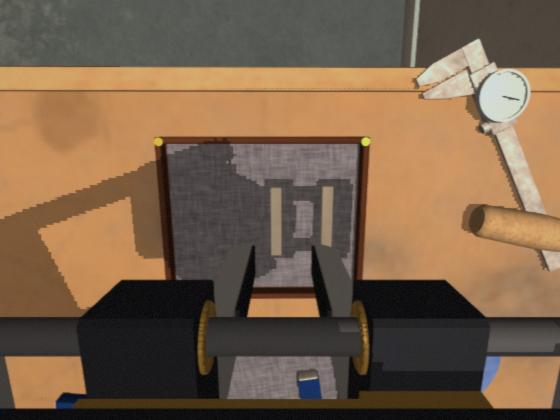

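Request:
servo_tool --pt "-0.005 -0.013 0 0 0 2.2 0.03" --pt "-0.01 -0.0266 0 0 0 4.4 0.03" --pt "-0.01 -0.0266 0 0 0 4.4 0.03" --pt "-0.01 -0.0266 0 0 0 4.4 0.03" --pt "-0.01 -0.0266 0 0 0 4.4 0.03" --pt "-0.01 -0.0266 0 0 0 4.4 0.03" --pt "-0.01 -0.0266 0 0 0 4.4 0.03" --pt "-0.01 -0.0266 0 0 0 4.4 0.03" --pt "-0.01 -0.0266 0 0 0 4.4 0.03" --pt "-0.01 -0.0266 0 0 0 4.4 0.03" --pt "-0.01 -0.0266 0 0 0 4.4 0.03" --pt "-0.01 -0.0266 0 0 0 4.4 0.03" --pt "-0.01 -0.0266 0 0 0 4.4 0.03" --pt "-0.01 -0.0266 0 0 0 4.4 0.03" --pt "-0.01 -0.0266 0 0 0 4.4 0.03" --pt "-0.01 -0.0266 0 0 0 4.4 0.03" --pt "-0.01 -0.0266 0 0 0 4.4 0.03" --pt "-0.01 -0.0266 0 0 0 4.4 0.03" --pt "-0.002 -0.0133 0 0 0 0.5 0.03" --pt "0 0 0 0 0 0 0.03"

```text
t: 12.02
position: [0.4309, -0.169, 0.0619]
tcp_rot: [[-0.976, 0.22, -0.003], [0.22, 0.976, 0.001], [0.003, 0.0, -1.0]]
wrist_force: [-0.7, 0.3, 0.6]
opening: 0.0299
grasp_force: 0.0
```

```bash
python3 n.py w5 nut_a; python3 n.py w5 nut_b
```

```text
[ 0.4309 -0.169   0.0619] 77.3 0.0299 [-0.7  0.3  0.6]
0.7 [220. 286.] z 0.0103 [ 434.6 -168.1] [ 8.3 54.6] 78.9
[ 0.4316 -0.1666  0.0621] 77.4 0.0297 [ 0.  -0.3  0.8]
0.83 [220. 282.] z 0.0102 [ 434.6 -168. ] [ 7.9 54.6] 77.6
```

Request:
servo_tool --pt "0.003 -0.001 -0.02 0 0 0 0.03" --pt "0 0 -0.025 0 0 0 0.03" --pt "0 0 -0.025 0 0 0 0.03" --pt "0 0 -0.015 0 0 0 0.03" --pt "0 0 0 0 0 0 0.03" --pt "0 0 -0.005 0 0 0 0.03" --pt "0 0 0 0 0 0 0.03" --pt "0 0 0 0 0 0 0.03"

```text
t: 12.88
position: [0.4367, -0.1684, -0.0257]
tcp_rot: [[-0.977, 0.215, 0.001], [0.215, 0.977, -0.001], [-0.002, -0.001, -1.0]]
wrist_force: [-0.2, 0.2, 0.1]
opening: 0.0298
grasp_force: 0.0
```

Request:
servo_tool --pt "-0.001 0 -0.0057 0 0 0 0.03" --pt "0 0 0 0 0 0 0.03" --pt "0 0 0 0 0 0 0" --pt "0 0 0 0 0 0 0" --pt "0 0 0 0 0 0 0" --pt "0 0 0 0 0 0 0" --pt "0 0 0 0 0 0 0" --pt "0 0 0 0 0 0 0" --pt "0 0 0 0 0 0 0"

```text
t: 13.63
position: [0.4349, -0.1685, -0.0321]
tcp_rot: [[-0.976, 0.216, 0.0], [0.216, 0.976, -0.0], [-0.0, -0.0, -1.0]]
wrist_force: [-0.2, -1.0, 1.9]
opening: 0.0086
grasp_force: 15.0
```

Request:
servo_tool --pt "0 0 0.03 0 0 0 0" --pt "0 0 0.03 0 0 0 0" --pt "0 0 0.03 0 0 0 0" --pt "0.0072 0.0266 0 0 0 -4.3 0" --pt "0.0072 0.0266 0 0 0 -4.3 0" --pt "0.0072 0.0266 0 0 0 -4.3 0" --pt "0.0072 0.0266 0 0 0 -4.3 0" --pt "0.0072 0.0266 0 0 0 -4.3 0" --pt "0.0072 0.0266 0 0 0 -4.3 0" --pt "0.0072 0.0266 0 0 0 -4.3 0" --pt "0.0072 0.0266 0 0 0 -4.3 0" --pt "0.0072 0.0266 0 0 0 -4.3 0" --pt "0.0072 0.0266 0 0 0 -4.3 0" --pt "0.0072 0.0266 0 0 0 -4.3 0" --pt "0.0072 0.0266 0 0 0 -4.3 0" --pt "0.0072 0.0266 0 0 0 -4.3 0" --pt "0.0072 0.0266 0 0 0 -4.3 0" --pt "0.0072 0.0266 0 0 0 -4.3 0" --pt "0.0072 0.0266 0 0 0 -4.3 0" --pt "0.0072 0.0266 0 0 0 -4.3 0"

```text
t: 15.3
position: [0.557, 0.2852, 0.0573]
tcp_rot: [[-0.074, 0.997, -0.001], [0.997, 0.074, -0.0], [-0.0, -0.001, -1.0]]
wrist_force: [-0.3, 0.3, 0.2]
opening: 0.0085
grasp_force: 15.0
```

Request:
servo_tool --pt "0.0072 0.0266 0 0 0 -4.3 0" --pt "0 0 0 0 0 0 0" --pt "0 0 0 0 0 0 0" --pt "0 0 0 0 0 0 0"

```text
t: 15.63
position: [0.5637, 0.3098, 0.057]
tcp_rot: [[-0.003, 1.0, -0.001], [1.0, 0.003, -0.001], [-0.001, -0.001, -1.0]]
wrist_force: [-0.6, -0.5, -0.3]
opening: 0.0079
grasp_force: 15.0
```

Request:
servo_tool --pt "0 0 -0.03 0 0 0 0" --pt "0 0 -0.025 0 0 0 0" --pt "0 0 -0.015 0 0 0 0" --pt "0 0 -0.008 0 0 0 0" --pt "0 0 0 0 0 0 0" --pt "0 0 -0.006 0 0 0 0" --pt "0 0 0 0 0 0 0" --pt "0 0 0 0 0 0 0"

```text
t: 16.3
position: [0.5653, 0.3105, -0.0252]
tcp_rot: [[-0.002, 1.0, 0.002], [1.0, 0.002, 0.001], [0.001, 0.002, -1.0]]
wrist_force: [-0.1, -0.5, 0.3]
opening: 0.0082
grasp_force: 15.0
```

Request:
servo_tool --pt "0 0 0 0 0 0 0.02" --pt "0 0 0 0 0 0 0.02" --pt "0 0 0 0 0 0 0.02" --pt "0 0 0 0 0 0 0.02" --pt "0 0 0.01 0 0 0 0.02" --pt "0 0 0.03 0 0 0 0.03" --pt "0 0 0.03 0 0 0 0.03" --pt "0 0 0.03 0 0 0 0.03" --pt "0 0 0.02 0 0 0 0.05" --pt "0 0 0 0 0 0 0.07" --pt "0 0 0 0 0 0 0.07"

```text
t: 17.22
position: [0.5658, 0.3111, 0.0962]
tcp_rot: [[-0.002, 1.0, 0.004], [1.0, 0.002, 0.002], [0.002, 0.004, -1.0]]
wrist_force: [-0.1, -0.2, -0.4]
opening: 0.047
grasp_force: 0.0
```

```bash
python3 n.py w6 nut_a
```

```text
[0.5658 0.3111 0.0962] 0.1 0.047 [-0.1 -0.2 -0.4]
0.94 [207. 280.] z 0.0153 [566.5 312.1] [54.7  7.8] 90.0
0.7 [211. 329.] z 0.0152 [610.8 310.4] [ 8.8 54.2] 0.4
```

View pics/w6.png

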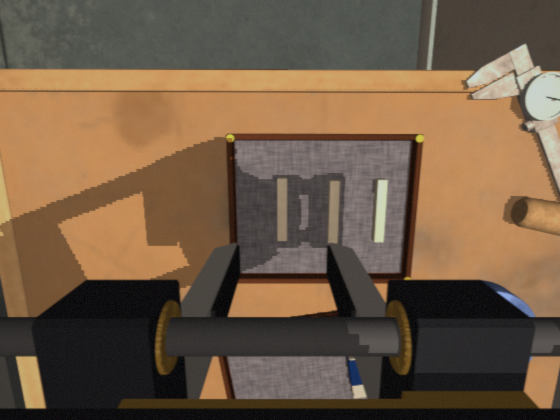

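Request:
servo_tool --pt "-0.01 -0.0146 0 0 0 3 0.09" --pt "-0.018 -0.0296 0 0 0 5 0.09" --pt "-0.018 -0.0296 0 0 0 5 0.09" --pt "-0.018 -0.0296 0 0 0 5 0.09" --pt "-0.018 -0.0296 0 0 0 5 0.09" --pt "-0.018 -0.0296 0 0 0 5 0.09" --pt "-0.008 -0.0296 0 0 0 5 0.09" --pt "0 -0.0296 0 0 0 5 0.09" --pt "0 -0.0296 0 0 0 5 0.09" --pt "0 -0.0296 0 0 0 5 0.09" --pt "0 -0.0296 0 0 0 5 0.09" --pt "0 -0.0296 0 0 0 5 0.09" --pt "0 -0.0296 0 0 0 5 0.09" --pt "0 -0.0296 0 0 0 5 0.09" --pt "0 -0.0296 0 0 0 5 0.09" --pt "0 -0.0296 0 0 0 5 0.09" --pt "0 -0.0296 0 0 0 5 0.09" --pt "0 -0.0296 0 0 0 5 0.09" --pt "0 -0.015 0 0 0 2 0.09" --pt "0 0 0 0 0 0 0.09"

```text
t: 18.98
position: [0.455, -0.2247, 0.0918]
tcp_rot: [[-1.0, 0.001, -0.003], [0.001, 1.0, 0.001], [0.003, 0.001, -1.0]]
wrist_force: [0.0, 0.6, -0.4]
opening: 0.09
grasp_force: 0.0
```

```bash
python3 n.py w7 bottle; python3 n.py t7 bottle top; python3 n.py s7 bottle scene
```

```text
[ 0.455  -0.2247  0.0918] 90.0 0.09 [ 0.   0.6 -0.4]
0.68 [380. 288.] z 0.0629 [ 591.3 -222.3] [16.7 34.9] 0.8
[ 0.4548 -0.2215  0.0918] 90.0 0.0901 [ 0.8  0.1 -1. ]
0.58 [205. 399.] z 0.0752 [ 595.2 -217.4] [18.3  6.7] 43.6
[ 0.4554 -0.2207  0.0924] 90.1 0.0899 [-0.4  0.7 -0.4]
0.62 [305. 369.] z 0.0624 [ 598.1 -233.2] [16.7 35.7] 88.9
```

View pics/w7.png

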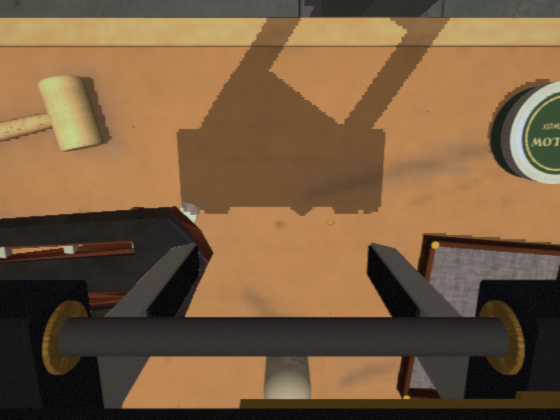

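Request:
servo_tool --pt "0.015 0 0.005 0 0 0 0.094" --pt "0.025 0 0 0 0 0 0.094" --pt "0.025 0 0 0 0 0 0.094" --pt "0.025 0 0 0 0 0 0.094" --pt "0.025 0 0 0 0 0 0.094" --pt "0.018 0 0 0 0 0 0.094" --pt "0.009 0 0 0 0 0 0.094" --pt "0 0 0 0 0 0 0.094" --pt "0 0 0 0 0 0 0.094" --pt "0 0 0 0 0 0 0.094"

```text
t: 20.12
position: [0.5971, -0.2218, 0.0984]
tcp_rot: [[-1.0, -0.002, -0.001], [-0.002, 1.0, 0.0], [0.001, 0.0, -1.0]]
wrist_force: [0.6, -0.8, -0.2]
opening: 0.0942
grasp_force: 0.0
```

```bash
python3 n.py s8 bottle scene; python3 -c "
import cv2
i=cv2.imread('pics/s8.png');cv2.imwrite('pics/s8c.png',cv2.resize(i[200:350,260:460],(800,600),interpolation=cv2.INTER_CUBIC))"
```

```text
[ 0.5971 -0.2218  0.0984] 90.1 0.0942 [ 0.6 -0.8 -0.2]
0.64 [302. 365.] z 0.0668 [ 596.5 -225.3] [23.  29.2] 43.7
```

View pics/s8c.png

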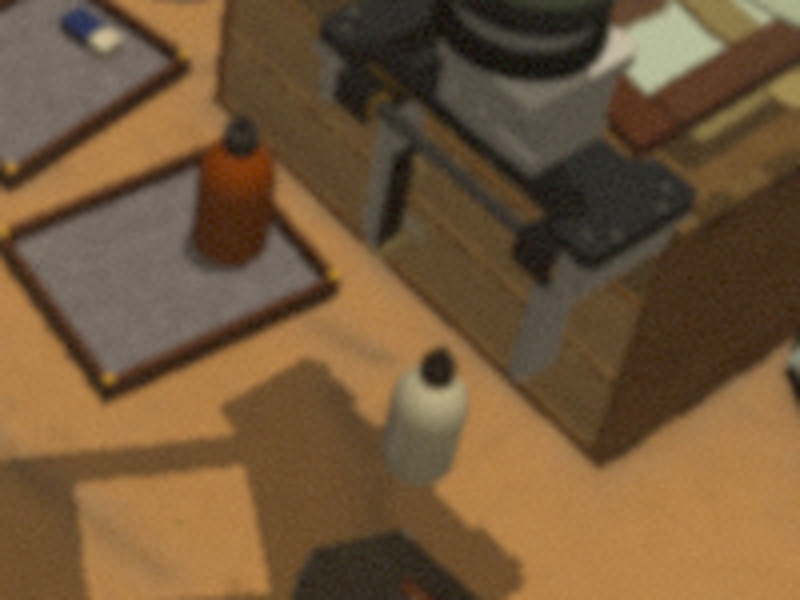

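Request:
servo_tool --pt "-0.002 0 -0.015 0 0 0 0.094" --pt "-0.001 0 -0.02 0 0 0 0.094" --pt "0 0 -0.02 0 0 0 0.094" --pt "0 0 0 0 0 0 0.094"

```text
t: 20.55
position: [0.591, -0.2207, 0.0394]
tcp_rot: [[-1.0, -0.001, -0.008], [-0.001, 1.0, 0.004], [0.008, 0.004, -1.0]]
wrist_force: [-0.1, 0.2, 0.2]
opening: 0.0938
grasp_force: 0.0
```

Request:
servo_tool --pt "0 0 -0.015 0 0 0 0.094" --pt "0 0 -0.015 0 0 0 0.094" --pt "0 0 -0.0095 0 0 0 0.094" --pt "0 0 0 0 0 0 0.094" --pt "0 0 0 0 0 0 0.094"

```text
t: 20.97
position: [0.595, -0.2223, 0.0044]
tcp_rot: [[-1.0, -0.002, -0.001], [-0.002, 1.0, 0.0], [0.001, 0.0, -1.0]]
wrist_force: [-0.1, -0.1, 0.3]
opening: 0.0936
grasp_force: 0.0
```

Request:
servo_tool --pt "0.001 0 0 0 0 0 0.05" --pt "0 0 0 0 0 0 0.05" --pt "0 0 0 0 0 0 0.05" --pt "0 0 0 0 0 0 0.05" --pt "0 0 0 0 0 0 0.05" --pt "0 0 0 0 0 0 0.045" --pt "0 0 0 0 0 0 0.045" --pt "0 0 0 0 0 0 0.042" --pt "0 0 0 0 0 0 0.04" --pt "0 0 0 0 0 0 0.038" --pt "0 0 0 0 0 0 0.034" --pt "0 0 0 0 0 0 0.03" --pt "0 0 0 0 0 0 0.02" --pt "0 0 0 0 0 0 0.01" --pt "0 0 0 0 0 0 0.01" --pt "0 0 0 0 0 0 0.01"

```text
t: 22.3
position: [0.5963, -0.2223, 0.0042]
tcp_rot: [[-1.0, -0.002, -0.0], [-0.002, 1.0, 0.0], [0.0, 0.0, -1.0]]
wrist_force: [-0.7, 0.3, 0.2]
opening: 0.0392
grasp_force: 15.0
```

Request:
servo_tool --pt "0 0 0.005 0 0 0 0.01" --pt "0 0 0.015 0 0 0 0.01" --pt "0 0 0.02 0 0 0 0.01" --pt "-0.005 0 0.015 0 0 0 0.01" --pt "-0.013 0 0.005 0 0 0 0.01" --pt "-0.018 0.005 0 0 0 0 0.01" --pt "-0.018 0.012 0 0 0 0 0.01" --pt "-0.01 0.018 0 0 0 0 0.01" --pt "-0.003 0.02 0 0 0 0 0.01" --pt "0 0.02 0 0 0 0 0.01" --pt "0 0.02 0 0 0 0 0.01" --pt "0 0.02 0 0 0 0 0.01" --pt "0 0.02 0 0 0 0 0.01" --pt "0 0.02 0 0 0 0 0.01" --pt "0 0.017 0 0 0 0 0.01" --pt "0 0.01 0 0 0 0 0.01" --pt "0 0.003 0 0 0 0 0.01" --pt "0 0 0 0 0 0 0.01" --pt "0 0 0 0 0 0 0.01"

```text
t: 23.88
position: [0.5295, -0.0381, 0.0644]
tcp_rot: [[-1.0, -0.002, 0.0], [-0.002, 1.0, -0.001], [-0.0, -0.001, -1.0]]
wrist_force: [0.0, 0.3, -0.3]
opening: 0.0387
grasp_force: 15.0
```

```bash
python3 n.py s9 bottle scene; python3 -c "
import cv2
i=cv2.imread('pics/s9.png');cv2.imwrite('pics/s9c.png',cv2.resize(i[170:320,210:410],(800,600),interpolation=cv2.INTER_CUBIC))"
```

```text
[ 0.5295 -0.0381  0.0644] 90.1 0.0387 [ 0.   0.3 -0.3]
0.85 [243. 290.] z 0.1252 [522.  -40.7] [26.8 13.9] 86.0
```

View pics/s9c.png

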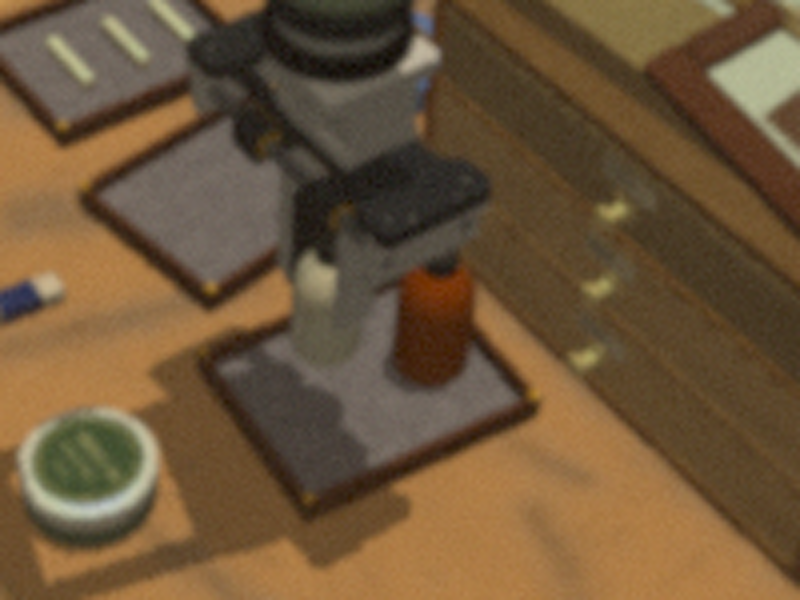

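Bottle is held upright over the near part of its tray (bottle base at about (325, 355) in the crop). I'll lower it now.

Request:
servo_tool --pt "0 0 -0.01 0 0 0 0.01" --pt "0 0 -0.015 0 0 0 0.01" --pt "0 0 -0.015 0 0 0 0.01" --pt "0 0 -0.008 0 0 0 0.01" --pt "0 0 -0.004 0 0 0 0.01" --pt "0 0 0 0 0 0 0.01" --pt "0 0 -0.0015 0 0 0 0.01" --pt "0 0 0 0 0 0 0.01" --pt "0 0 -0.001 0 0 0 0.01" --pt "0 0 0 0 0 0 0.01" --pt "0 0 0 0 0 0 0.01"

```text
t: 24.9
position: [0.5298, -0.0374, 0.0102]
tcp_rot: [[-1.0, -0.002, 0.001], [-0.002, 1.0, -0.0], [-0.001, -0.0, -1.0]]
wrist_force: [0.1, -0.1, -1.4]
opening: 0.039
grasp_force: 15.0
```

Request:
servo_tool --pt "0 0 -0.0007 0 0 0 0.01" --pt "0 0 0 0 0 0 0.01" --pt "0 0 0 0 0 0 0.01"

```text
t: 25.15
position: [0.5295, -0.0374, 0.0092]
tcp_rot: [[-1.0, -0.002, 0.0], [-0.002, 1.0, -0.0], [-0.0, -0.0, -1.0]]
wrist_force: [1.0, 0.9, 0.2]
opening: 0.0387
grasp_force: 15.0
```

Request:
servo_tool --pt "0 0 0 0 0 0 0.042" --pt "0 0 0 0 0 0 0.045" --pt "0 0 0 0 0 0 0.05" --pt "0 0 0 0 0 0 0.06" --pt "0 0 0 0 0 0 0.07" --pt "0 0 0 0 0 0 0.07" --pt "0 0 0 0 0 0 0.07" --pt "0 0 0 0 0 0 0.07" --pt "0 0 0.015 0 0 0 0.07" --pt "0 0 0.03 0 0 0 0.07" --pt "0 0 0.03 0 0 0 0.07" --pt "0 0 0.02 0 0 0 0.07" --pt "0 0 0 0 0 0 0.07"

```text
t: 26.23
position: [0.5337, -0.0383, 0.1094]
tcp_rot: [[-1.0, -0.002, 0.01], [-0.002, 1.0, -0.002], [-0.01, -0.002, -1.0]]
wrist_force: [0.6, -0.2, 1.0]
opening: 0.07
grasp_force: 0.0
```

Request:
servo_tool --pt "-0.005 0.01 0 0 0 0 0.05" --pt "-0.012 0.02 0 0 0 0 0.05" --pt "-0.015 0.025 0 0 0 -1 0.05" --pt "-0.015 0.025 0 0 0 -1 0.05" --pt "-0.015 0.025 0 0 0 0 0.05" --pt "-0.015 0.025 -0.01 0 0 0 0.05" --pt "-0.012 0.02 -0.015 0 0 0 0.05" --pt "-0.008 0.015 -0.015 0 0 0 0.05" --pt "-0.002 0.006 0 0 0 0 0.05" --pt "0 0 0 0 0 0 0.05" --pt "0 0 0 0 0 0 0.05"

```text
t: 27.15
position: [0.4301, 0.1336, 0.0637]
tcp_rot: [[-0.999, 0.032, -0.001], [0.032, 0.999, -0.001], [0.001, -0.001, -1.0]]
wrist_force: [-0.2, -0.0, -0.3]
opening: 0.0501
grasp_force: 0.0
```

```bash
python3 n.py w10 eraser; python3 n.py t10 bottle top;  python3 -c "
import cv2
i=cv2.imread('pics/t10.png');cv2.imwrite('pics/t10c.png',cv2.resize(i[90:350,110:460],(800,594),interpolation=cv2.INTER_CUBIC))"
```

```text
[0.4301 0.1336 0.0637] 88.2 0.0501 [-0.2 -0.  -0.3]
0.55 [220. 282.] z 0.0127 [432.4 132.6] [18.7 44.8] 85.2
[0.4315 0.1331 0.0647] 88.1 0.05 [-0.4 -1.   0.1]
0.79 [236. 321.] z 0.0871 [532.3 -36.5] [17.  17.2] 87.4
```

View pics/t10c.png

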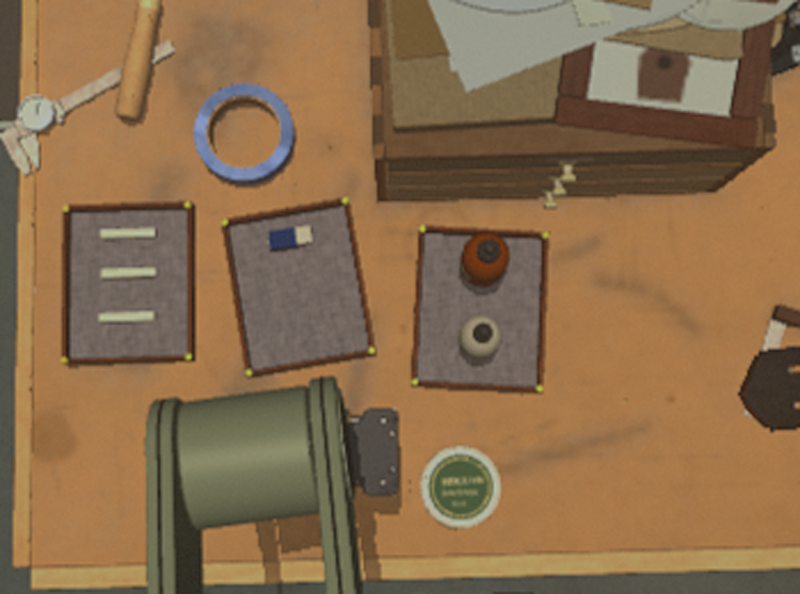

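Bottle stands upright in its tray at (481, 337) in the crop; both blanks lie flat at (128, 272) and (126, 317). Now the eraser.

Request:
servo_tool --pt "0.001 0 -0.025 0 0 -1 0.04" --pt "0 0 -0.03 0 0 0 0.04" --pt "0 0 -0.02 0 0 0 0.04" --pt "0 0 -0.01 0 0 0 0.04" --pt "0 0 -0.005 0 0 0 0.04" --pt "0 0 0 0 0 0 0.04" --pt "0 0 0 0 0 0 0.04" --pt "0 0 0 0 0 0 0.04"

```text
t: 28.02
position: [0.433, 0.1337, -0.0246]
tcp_rot: [[-0.999, 0.05, 0.003], [0.05, 0.999, 0.0], [-0.003, 0.0, -1.0]]
wrist_force: [0.4, -0.6, 0.5]
opening: 0.0397
grasp_force: 0.0
```

Request:
servo_tool --pt "0 0 -0.005 0 0 0 0.03" --pt "0 0 0 0 0 0 0.02" --pt "0 0 0 0 0 0 0" --pt "0 0 0 0 0 0 0" --pt "0 0 0 0 0 0 0" --pt "0 0 0 0 0 0 0" --pt "0 0 0 0 0 0 0" --pt "0 0 0 0 0 0 0" --pt "0 0 0 0 0 0 0"

```text
t: 28.77
position: [0.4315, 0.1337, -0.0307]
tcp_rot: [[-0.999, 0.05, 0.0], [0.05, 0.999, 0.0], [-0.0, 0.0, -1.0]]
wrist_force: [-0.8, 0.0, 3.7]
opening: 0.0175
grasp_force: 14.9
```

Request:
servo_tool --pt "0 0 0.02 0 0 0 0" --pt "0 0 0.025 0 0 0 0" --pt "0 0 0.025 0 0 0 0" --pt "0.015 0.0005 0 0 0 2 0" --pt "0.025 0.001 0 0 0 2 0" --pt "0.03 0.001 0 0 0 2 0" --pt "0.03 0.001 0 0 0 2 0" --pt "0.025 0 0 0 0 2 0" --pt "0.0095 0 0 0 0 1.4 0" --pt "0 0 0 0 0 0 0" --pt "0 0 -0.025 0 0 0 0" --pt "0 0 -0.02 0 0 0 0" --pt "0 0 -0.01 0 0 0 0" --pt "0 0 -0.004 0 0 0 0" --pt "0 0 0 0 0 0 0" --pt "0 0 0 0 0 0 0" --pt "0 0 0 0 0 0 0"

```text
t: 30.18
position: [0.5669, 0.1373, -0.0186]
tcp_rot: [[-0.989, -0.148, 0.002], [-0.148, 0.989, 0.0], [-0.002, -0.0, -1.0]]
wrist_force: [0.1, 0.6, -0.6]
opening: 0.0179
grasp_force: 14.9
```

Request:
servo_tool --pt "0 0 -0.004 0 0 0 0" --pt "0 0 -0.0013 0 0 0 0" --pt "0 0 0 0 0 0 0" --pt "0 0 0 0 0 0 0" --pt "0 0 0 0 0 0 0.035" --pt "0 0 0 0 0 0 0.035" --pt "0 0 0 0 0 0 0.035" --pt "0 0 0 0 0 0 0.035" --pt "0 0 0.01 0 0 0 0.035" --pt "0 0 0.03 0 0 0 0.035" --pt "0 0 0.03 0 0 0 0.035" --pt "-0.02 0 0.035 0 0 0 0.035" --pt "-0.03 0 0.035 0 0 0 0.035" --pt "-0.04 0 0.03 0 0 0 0.035" --pt "-0.04 0 0 0 0 0 0.035" --pt "-0.03 0 0 0 0 0 0.035" --pt "0 0 0 0 0 0 0.035" --pt "0 0 0 0 0 0 0.035"

```text
t: 31.68
position: [0.4145, 0.1373, 0.1371]
tcp_rot: [[-0.989, -0.149, 0.002], [-0.149, 0.989, 0.0], [-0.002, -0.0, -1.0]]
wrist_force: [0.9, -0.3, -0.1]
opening: 0.0352
grasp_force: 0.0
```

```bash
python3 n.py t11 eraser top; python3 n.py s11 eraser scene; python3 n.py t11 nut_a top; python3 n.py t11 bottle top; python3 n.py t11 tin top; python3 n.py t11 tape_roll top; python3 -c "
import cv2
i=cv2.imread('pics/t11.png');cv2.imwrite('pics/t11c.png',cv2.resize(i[90:350,110:460],(800,594),interpolation=cv2.INTER_CUBIC))"
```

```text
[0.4145 0.1373 0.1371] 98.6 0.0352 [ 0.9 -0.3 -0.1]
0.63 [226. 242.] z 0.0191 [565.2 136.6] [44.6 18.4] 6.5
0.57 [206. 165.] z 0.0175 [609.4 309.9] [45.8  7.5] 88.6
[0.4167 0.1372 0.1373] 98.5 0.0352 [-0.1 -0.2 -0.3]
0.62 [224. 261.] z 0.0179 [564.2 134.5] [45.8 21.4] 4.9
0.23 [184. 227.] z 0.0148 [564.4 309. ] [52.9 10.5] 87.0
[0.4169 0.1371 0.1369] 98.5 0.0347 [0.3 0.6 0.9]
0.6 [232. 162.] z 0.0176 [565.7 311.2] [47.9  7.4] 88.9
[0.4165 0.1371 0.1365] 98.5 0.0347 [ 0.3 -0.2 -0.3]
0.72 [235. 318.] z 0.0876 [532.2 -36.5] [17. 17.] 86.4
[0.4161 0.1371 0.1362] 98.5 0.035 [ 0.1 -0.3 -0.4]
0.97 [298. 313.] z 0.0336 [389.8 -13.6] [75.4 74.3] 43.2
[0.4157 0.1371 0.1361] 98.5 0.0351 [-0.9  0.5  0.6]
0.72 [134. 213.] z 0.0253 [748.5 191.2] [99.6 99.9] 59.5
```

View pics/t11c.png

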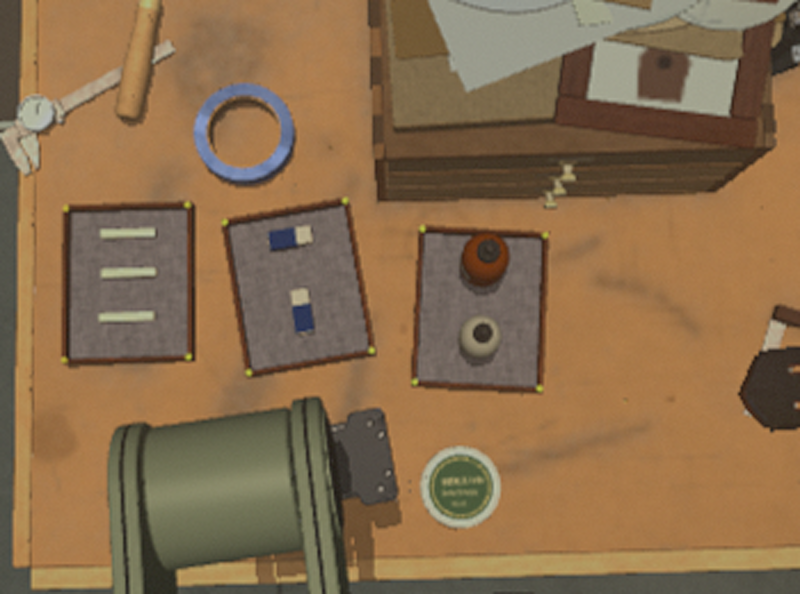

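View pics/s11.png

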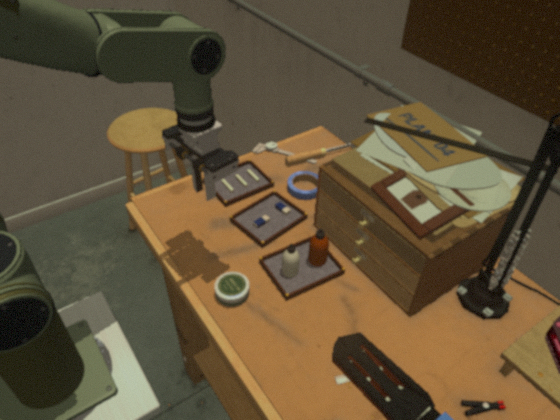

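All items sit flat or upright in their trays: blanks at crop (128, 272) and (126, 317), eraser at (302, 310), bottle at (481, 337). The tin and tape roll have not moved, and the arm is clear, so I'm handing in.

```bash
python3 -c "
from workcell import env
print(env.sign_off())"
```

```text
the job is handed in; nothing more can be done
None
```

The job is done and handed in at about 32 s: both nut blanks and the eraser lie flat in their trays, the bottle stands upright in its tray, and the tin and tape roll have not moved.

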